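# Ready a scooter wheel for balancing and find the full tin of weights

### The job

The wheel on the stand is to be balanced: first turn it by its yellow knob through at least one full turn, either way, to see that it runs free. Then find the full tin of balance weights by feel: heft the three tins one at a time in the order red pad, yellow pad, blue pad, lifting each straight up some 5 cm or more above its pad and setting the lighter ones back upright where they stood. Finish while holding the heaviest tin upright in the gripper, still, with its base at least 20 cm above the bench and touching nothing else; keep all tins upright throughout and leave the other things on the bench where they are.

Things in the scene. Friction and masses are not known exactly. Their poses are not given: they have to be found in the camera images.
- wheel (a joint): rotation of the wheel about its upright axle, rad, 0 at the start, not wrapped (a full turn reads 6.28), growing anticlockwise seen from above; it turns either way without stops and stays where it is left (drag about 0.05 N m, 1 N at the knob; jerky driving slips off a lightly gripped knob, some 15 N of grip holds)
- wheel_axis (a point): fixed point on the wheel's upright axis, 117 mm above the bench, level with the middle of the knob; nothing but the knob stands higher than 89 mm on wheel or stand. The wheel is a 200 mm scooter wheel with red spokes and black tyre, lying flat, its mid-plane 75 mm and its tyre's top 89 mm above the bench, on a fixed stand with a 150 mm round foot
- wheel_knob (a point): point on the axis of the yellow upright knob fixed to the wheel, 60 mm out from the wheel's axis, 117 mm above the bench. The knob is a plain round post 20 mm across that runs from 83 to 139 mm above the bench; gripped fingers slip round it, so the hand need not turn with the wheel
- tray: fixed dark steel tray, 134 mm (x) by 386 mm (y), 14 mm high rim, holding three coloured square pads (about 107 mm) in a row along its y axis, 122 mm apart: red at +y, yellow in the middle, blue at -y; origin at the centre of its underside
- pad_red (a point): centre of the red pad's top, 10 mm above the bench
- pad_yellow (a point): centre of the yellow pad's top, 10 mm above the bench
- pad_blue (a point): centre of the blue pad's top, 10 mm above the bench
- tin_1: one of three tins that look exactly alike: closed aluminium cylinder with a green lid, 56 mm across, 90 mm tall, upright; origin at the centre of its underside, z up. Two tins weigh 0.20 to 0.34 kg, one weighs 0.55 to 0.75 kg; which one it is, and on which pad it stands, cannot be seen
- tin_2: one of three tins that look exactly alike: closed aluminium cylinder with a green lid, 56 mm across, 90 mm tall, upright; origin at the centre of its underside, z up. Two tins weigh 0.20 to 0.34 kg, one weighs 0.55 to 0.75 kg; which one it is, and on which pad it stands, cannot be seen
- tin_3: one of three tins that look exactly alike: closed aluminium cylinder with a green lid, 56 mm across, 90 mm tall, upright; origin at the centre of its underside, z up. Two tins weigh 0.20 to 0.34 kg, one weighs 0.55 to 0.75 kg; which one it is, and on which pad it stands, cannot be seen
- drink_bottle: red closed drinking bottle, 72 mm across, 190 mm tall, standing; to be left alone
- grease_jar: yellow jar with white lid, 60 mm across, 60 mm tall, standing; to be left alone
- wrench: steel wrench lying flat; to be left alone
- screwdriver: screwdriver lying flat; to be left alone
- tape_roll: white roll of tape lying flat, a ring 90 mm across, 25 mm tall; to be left alone
- dumbbell: small black hex dumbbell lying down, 144 mm long, 50 mm tall; to be left alone
- pedal: black bicycle pedal lying flat, 95 x 70 x 22 mm, with a 35 mm steel spindle; to be left alone
Mind the look-alikes: they are no part of the job. What is shaped like the tin_2 but brown or purple is not meant. Leave any purple look-alike of the tin_1 alone.

How it is judged:
By the outcome, as a careful person would: the job done as asked, in the order asked, and still so for the second after the job is handed in, while the arm keeps its last pose, push and grip.
It also fails if it takes over 72 s, if anything falls off the work surface, if the arm or the gripper's body presses on something with over 40 N, if the wrist force passes 120 N, or if a joint passes its speed limit or range.

### The arm

A 6-joint arm with a two-finger parallel gripper is mounted at the origin on the work surface. World frame = base frame: x ahead of the robot, y to its left, z up, the work surface at z = 0. Lengths are in mm, angles in rad, forces in N, time in s.
With the tool pointing down it reaches from about 400 to 925 mm from the base axis. Payload 12.5 kg.
Tool frame: the origin (TCP) lies at the very end of the fingers, on their centre line; the grasp point (between the pads) lies 19 mm behind it; z points along the fingers, y is the line along which they close (so a half turn about z gives the same grasp; the last joint's range is limited). The gripper opens to 95 mm and grips with 3 to 60 N. Pads are 20 mm wide; open, the fingers measure 119 mm over their backs; the gripper's body (75 mm by 180 mm) begins 59 mm behind the grasp point.
Start: joints at [-1.357, 0.491, 1.559, -0, 1.092, -0.106], TCP at [196.509, -593.322, 214.661] pointing down, gripper open.
Joint ranges: [-3.1, 3.1], [-0.84, 2.19], [0.05, 2.79], [-1.13, 4.28], [0.06, 2.93], [-2.69, 2.69]. Speed limits (rad/s): [2.22, 2.22, 2.79, 3.14, 3.14, 3.14].

### API

Orientations are given as [roll, pitch, yaw] about the fixed x, y, z axes, in that order (R = Rz(yaw) Ry(pitch) Rx(roll)).
In Python, from cell import state, imaging, env, spot_in, mark_of gives the robot as it stands. The module is installed in compiled form; this text tells all that it offers.
- The arm moves only by the tool step_arm, never from a script. Its argument "increments" is a list of rows, each an object with "slide": the shift along the tool's x, y, z in m, a list of three; "roll": the turn about the tool's z in rad. A call has 1 to 5 rows; each row is the pose to reach, as a shift and turn from the pose commanded when the call began, along the tool's axes at that moment; what a row does not reach only later rows make up. A row lasts 1/8 s, in which the tool goes at most 62.5 mm and 10.7 degrees, less where a joint would pass 70% of its speed; a pose out of reach is approached as far as the arm can. A call with a gripper value outside its range is refused whole. "fingers" is the opening, from 0 (shut) to 1 (fully open), set as the call begins (left out, the last holds). The fingers move at their own pace and stop on an object; the grip force is fixed at half the most. Time passes only in rows, so rows that repeat a pose let the fingers close. It gives the time, the measured TCP pose, the force, the opening and the grip force at its end, in the units of the state.
- state(): the state, without advancing time (a new reading comes with each control period).
- imaging.read_camera(name): name is "scene" or "top" or "wrist"; returns a dict with "color" (480x640x3 uint8, red, green, blue), "z_map" (480x640 float32, mm along the optical axis (not along the pixel's ray), 0 where there is no reading), "intrinsics" (3x3 intrinsics, pixels), "camera_from_world" (4x4, takes a point from world to camera coordinates). Camera axes: x right, y up, looking along -z (the intrinsics and any distortion apply to the point x, -y, -z); pixel columns grow to the right and rows downward; lengths in mm; the calibration is good to about 2 mm. A picture is of the moment at which its call begins.
- env.job_done(): hands the job in; it is judged then, once.
Trained networks look in the newest picture that a camera, given by its name, has taken for a name from the list of things; names that differ only in an ending like _2 or _b are one class to them, and where a whole thing is asked for, a point or a joint stands for the part that bears it (a point fixed in the world has none). Each returns a list of dicts, best first, with "confidence" (0 to 1); they miss things now and then, are a little off and sometimes report something else, mostly with a low value. They report only what shows in the picture. A call takes as long as a camera call. They do not tell look-alikes from the thing itself.
- spot_in(camera, target): "bbox" ([left, top, right, bottom] in pixels, round what is visible of it).
- mark_of(camera, target): "uv" ([column, row] in pixels: a listed point, or the origin of a listed thing).
The state is a dict: "t": time; "joints": joint angles; "qvel": joint speeds; "tau": joint torques, N m; "eef_pos": TCP position; "tcp_rot": TCP orientation; "ft_force": force on the tool from outside, world axes, zero at the start; "moment": the same for the moment, N m; "opening": opening from 0.0 (shut) to 1.0 (fully open); "grip_force": force on a finger pad.
Only numpy, scipy, OpenCV 4.12 (cv2) and the standard library are available. Lean on these libraries where they do the work, as an engineer would, in place of code of your own. Each camera call takes 0.05 s, during which the arm holds its last target. There are 200 camera calls.

## Working session

There is one attempt and no reset: what is moved stays moved. The work goes in short steps, Python scripts to look and compute and a tool call to move; the robot and the scene stay as the last step left them, time stands still between calls to the robot, and variables do not carry over. Pictures are saved under pics/ and viewed, at most 10 in all, crops included, and the job is handed in when it is done.

Besides the shell and the picture viewer there is one more tool, called after "Call:" as name(argument=value, ...), one argument or row to a line, values as JSON. step_arm: Moves the arm, as the interface text tells. Its arguments: {"type":"object","properties":{"increments":{"type":"array"},"fingers":{"type":"number"}},"required":["increments"]}

```bash
mkdir -p pics; cat > h.py <<'E'
import numpy as np, cv2
from cell import state, imaging, env, spot_in, mark_of
def world(c,uv,z):
    K=c["intrinsics"];M=np.array(c["camera_from_world"]);R=M[:3,:3];t=M[:3,3]
    d=np.linalg.inv(K)@np.array([uv[0],uv[1],1.]);d=R.T@np.array([d[0],-d[1],-d[2]]);o=-R.T@t
    return o+d*(z-o[2])/d[2]
def cloud(c):
    K=c["intrinsics"];M=np.array(c["camera_from_world"]);R=M[:3,:3];t=M[:3,3]
    v,u=np.mgrid[:480,:640];d=c["z_map"]
    P=np.stack([(u-K[0,2])/K[0,0]*d,-(v-K[1,2])/K[1,1]*d,-d],-1)
    return (P-t)@R
def save(c,n): cv2.imwrite("pics/"+n,c["color"][:,:,::-1])
E
python3 - <<'E'
from h import *
for n in("top","scene"):
    c=imaging.read_camera(n);save(c,n+"0.png");np.save(n+".npy",cloud(c))
    for t,z in(("tin_1",0),("wheel_knob",117),("wheel_axis",117),("pad_red",10),("pad_yellow",10),("pad_blue",10),("tray",0)):
        for r in mark_of(n,t)[:5]: print(n,t,round(r["confidence"],2),np.round(r["uv"]),world(c,r["uv"],z).round())
s=state();print(s)
E
```

```text
top tin_1 0.97 [504. 283.] [ 450. -466.    0.]
top tin_1 0.83 [289. 241.] [541.  52.   0.]
top tin_1 0.79 [448. 258.] [ 507. -330.    0.]
top tin_1 0.67 [448. 199.] [ 650. -331.    0.]
top tin_1 0.57 [396. 268.] [ 482. -206.    0.]
top wheel_knob 0.67 [206. 277.] [453. 223. 117.]
top wheel_axis 0.67 [196. 252.] [505. 247. 117.]
top pad_red 0.55 [347. 269.] [476. -89.  10.]
top pad_yellow 0.8 [399. 261.] [ 499. -213.   10.]
top pad_blue 0.87 [445. 259.] [ 504. -321.   10.]
top tray 0.79 [396. 262.] [ 496. -207.    0.]
scene tin_1 0.96 [232. 242.] [ 500. -334.    0.]
scene tin_1 0.95 [348. 277.] [537.  51.  -0.]
scene tin_1 0.9 [309. 253.] [472. -89.   0.]
scene tin_1 0.76 [208. 272.] [ 647. -333.   -0.]
scene tin_1 0.73 [201. 226.] [ 457. -470.    0.]
scene wheel_knob 0.63 [415. 237.] [445. 210. 117.]
scene wheel_axis 0.59 [427. 254.] [509. 253. 117.]
scene wheel_axis 0.47 [418. 240.] [454. 219. 117.]
scene pad_red 0.59 [311. 253.] [481. -81.  10.]
scene pad_yellow 0.64 [270. 244.] [ 483. -212.   10.]
scene pad_yellow 0.55 [310. 255.] [492. -81.  10.]
scene pad_blue 0.88 [234. 245.] [ 523. -316.   10.]
scene pad_blue 0.41 [258. 209.] [ 318. -329.   10.]
scene tray 0.61 [271. 246.] [ 477. -211.    0.]
{'t': 0.8, 'joints': array([-1.35659238e+00,  4.90903791e-01,  1.55891390e+00,  2.19370767e-05,
        1.09170242e+00, -1.05630152e-01]), 'qvel': array([-0.00197539,  0.00056599, -0.0007458 ,  0.00177254, -0.00078032,
       -0.00089307]), 'tau': array([-1.24119309e-03, -6.12414193e+01, -2.58422363e+01,  6.92400453e-02,
        4.44273627e-02, -6.95354447e-05]), 'eef_pos': array([ 196.51664925, -593.31216356,  214.65379115]), 'tcp_rot': array([ 3.14151847e+00, -1.17117201e-05,  3.19823987e-01]), 'ft_force': array([-0.06257398, -0.24043315, -0.46748997]), 'moment': array([-0.00881852,  0.01790224,  0.01561336]), 'grip_force': 0.0, 'opening': 0.9968197966639679}
```

View pics/top0.png

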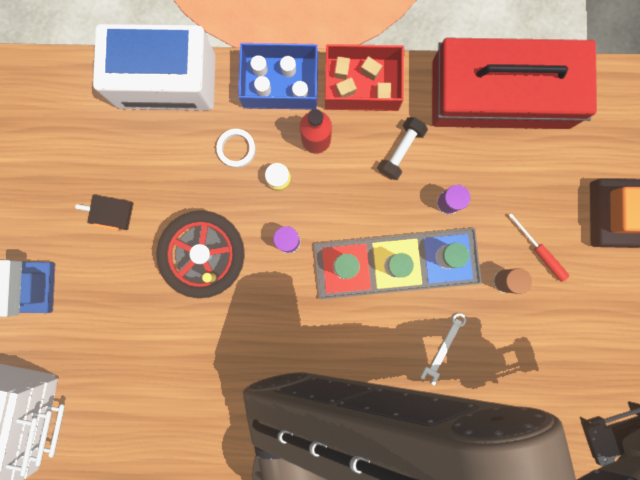

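```bash
python3 - <<'E'
from h import *
for n in("top","scene"):
    P=np.load(n+".npy");im=cv2.imread(f"pics/{n}0.png");h=cv2.cvtColor(im,cv2.COLOR_BGR2HSV)
    z=P[...,2]
    # tin tops: connected comps at z 85..115 / knob
    m=((z>92)&(z<112)&(P[...,0]>300)&(P[...,0]<900)).astype(np.uint8)
    k,l,s,_=cv2.connectedComponentsWithStats(m)
    for i in range(1,k):
        if s[i,4]>20:
            q=P[l==i];print(n,"tin?",s[i],np.median(q,0).round(),((q.min(0)+q.max(0))/2).round(),np.ptp(q,axis=0).round(),np.median(h[l==i],0))
    m=((z>125)&(z<150)&(P[...,1]>100)&(P[...,0]>300));q=P[m];
    if len(q):print(n,"knob",len(q),np.median(q,0).round(),q.min(0).round(),q.max(0).round())
    m=(z>78)&(z<96)&(P[...,1]>100)&(P[...,0]>300)&(P[...,0]<700);q=P[m];print(n,"tyre",q.min(0).round(),q.max(0).round())
    m=(z>125)&(P[...,0]>250)&(P[...,0]<1000);
    k,l,s,_=cv2.connectedComponentsWithStats(m.astype(np.uint8))
    for i in range(1,k):
        if s[i,4]>20:q=P[l==i];print(n,"high",q.min(0).round(),q.max(0).round())
E
```

```text
top tin? [101  79 107  21 332] [856. 343. 102.] [877. 359. 102.] [ 46. 237.  20.] [  9.  18. 188.]
top tin? [438  82 153  38 612] [ 826. -431.   99.] [ 860. -457.  102.] [ 78. 342.  20.] [  2.  144.  121.5]
top tin? [301 131  31  14  69] [760. -11. 102.] [769. -10. 102.] [28. 67. 20.] [  2. 151. 149.]
top tin? [618 187  22  45 815] [ 619. -704.  108.] [ 620. -710.  102.] [98. 44. 20.] [ 16. 150. 247.]
top tin? [451 192   8  10  23] [ 639. -324.   93.] [ 642. -324.   93.] [21. 16.  2.] [143. 117. 228.]
top tin? [460 194   5   9  21] [ 637. -340.   94.] [ 639. -340.   94.] [19. 10.  4.] [143. 117. 228.]
top tin? [281 230  12  12  37] [544.  48.  93.] [547.  51.  94.] [25. 25.  4.] [143. 117. 226.]
top tin? [443 242  27  26 529] [ 511. -326.  100.] [ 512. -327.   99.] [56. 58. 15.] [ 68.  71. 184.]
top tin? [334 253  26  26 513] [482. -84. 100.] [483. -83. 100.] [56. 56. 13.] [ 61.  60. 182.]
top tin? [389 252  26  26 521] [ 486. -204.  100.] [ 487. -204.  100.] [56. 55. 13.] [ 61.  61. 188.]
top tin? [ 16 261  18  54 491] [420. 630. 100.] [421. 627. 102.] [116.  26.  20.] [110. 116. 18
[... 1158 characters left out ...]
  100.] [ 861. -289.  102.] [77.  7. 20.] [  2. 185.  93.]
scene tin? [278 310  32  15 185] [822.   4. 102.] [804.  -7. 102.] [49. 66. 20.] [  1. 207. 140.]
scene knob 4134 [989. 395. 146.] [359. 207. 125.] [1007.  729.  150.]
scene tyre [391. 146.  78.] [606. 771.  96.]
scene high [ 250. -251.  131.] [313.  71. 653.]
scene high [ 250. -628.  440.] [ 275. -532.  554.]
scene high [ 250. -670.  295.] [ 264. -633.  336.]
scene high [444. 207. 126.] [465. 226. 143.]
scene high [359. 632. 125.] [485. 664. 155.]
scene high [360. 697. 125.] [483. 729. 155.]
scene high [ 827. -629.  125.] [ 998. -287.  177.]
scene high [768. -41. 125.] [827.  20. 194.]
scene high [858. 240. 127.] [1000.  480.  159.]
```

The top view shows green-lidded tins at about (347,266) on red, (400,265) on yellow and (456,256) on blue. The look-alikes are purple at (455,199) and (287,240), and brown at (515,281). The three green-lidded ones on the pads fit the description. The wheel hub is at (200,254) and its yellow knob at (208,278). I'll confirm this in one crop and fit the tyre.

```bash
python3 - <<'E'
from h import *
im=cv2.imread("pics/top0.png");cv2.imwrite("pics/crop.png",cv2.resize(im[180:310,150:550],None,fx=2,fy=2,interpolation=cv2.INTER_CUBIC))
from scipy.optimize import least_squares
for n in("top","scene"):
    P=np.load(n+".npy");d=np.hypot(P[...,0]-505,P[...,1]-247)
    q=P[(P[...,2]>83)&(P[...,2]<94)&(d>70)&(d<112)][:,:2]
    # ring mid-line radius
    f=least_squares(lambda p:np.hypot(q[:,0]-p[0],q[:,1]-p[1])-p[2],[505,247,90],loss="soft_l1");print(n,len(q),f.x.round(1))
    for x,y in((451,217),(482,-84),(487,-204),(511,-327)):
        z0,r=(135,14) if y>0 else (97,34)
        t=P[(np.hypot(P[...,0]-x,P[...,1]-y)<r)&(P[...,2]>z0)&(P[...,2]<z0+10)]
        print(len(t),t.mean(0).round(1),((t.min(0)+t.max(0))/2).round(1))
# pads from top image colour
c=imaging.read_camera("top");h=cv2.cvtColor(c["color"],cv2.COLOR_RGB2HSV);P=cloud(c)
roi=(np.abs(P[...,0]-500)<90)&(np.abs(P[...,1]+205)<190)&(P[...,2]<25)
for n,lo,hi in(("red",0,8),("yel",20,34),("blue",105,125)):
    m=(roi&(h[...,0]>=lo)&(h[...,0]<=hi)&(h[...,1]>110)).astype(np.uint8)
    k,l,s,_=cv2.connectedComponentsWithStats(m);i=1+s[1:,4].argmax()
    r=cv2.minAreaRect(P[l==i][:,:2].astype(np.float32));print(n,np.round(r[0],1),np.round(r[1],1),round(r[2],1))
E
```

```text
top 2389 [504.4 245.9  85.7]
62 [451.7 217.3 139.1] [451.7 217.1 139.2]
474 [482.6 -83.8 100.8] [482.9 -83.3 102. ]
482 [ 487.  -203.9  100.6] [ 487.2 -204.4  101.6]
485 [ 511.2 -325.9  100.7] [ 511.6 -326.3  101.9]
scene 1169 [510.  245.5  85.6]
34 [454.8 216.3 138.8] [454.5 215.9 139.1]
198 [485.6 -84.8 101. ] [484.4 -85.4 101.3]
183 [ 489.8 -205.1  100.8] [ 487.9 -204.3  102.1]
181 [ 514.6 -327.4  100.6] [ 513.6 -328.8  100.9]
red [479.1 -86.2] [109.2 108.4] 6.6
yel [ 501.  -176.3] [64.6 52.2] 1.2
blue [ 478.8 -332.2] [ 50.5 104.7] 5.4
```

View pics/crop.png

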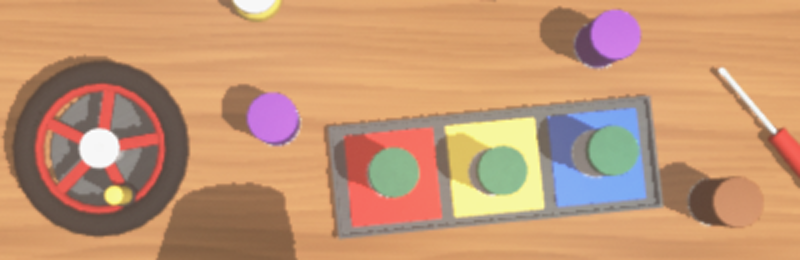

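Call:
step_arm(
  increments=[
    {"slide": [0,0,0],"roll": 0.16},
    {"slide": [0,0,0],"roll": 0.32},
    {"slide": [0,0,0],"roll": 0.32},
  ],
)

```text
t: 1.23
eef_pos: [196.5, -593.3, 214.6]
tcp_rot: [3.142, -0.0, 0.001]
ft_force: [1.1, -0.2, -0.8]
opening: 0.999
grip_force: 0.0
```

The crop confirms it: green lids at (393,173), (501,170) and (612,150) on the red, yellow and blue pads; the purple and brown ones are look-alikes. Knob is at (452,217) and the axis at (505,246), so r = 60, as it should be. Moving to the knob.

Call:
step_arm(
  increments=[
    {"slide": [0.03,-0.04,0],"roll": 0},
    {"slide": [0.06,-0.08,0],"roll": 0},
    {"slide": [0.09,-0.12,0],"roll": 0},
    {"slide": [0.12,-0.16,0],"roll": 0},
    {"slide": [0.15,-0.2,0],"roll": 0},
  ],
)

```text
t: 1.85
eef_pos: [347.3, -392.1, 214.8]
tcp_rot: [3.141, -0.0, 0.004]
ft_force: [-0.2, 0.2, 0.5]
opening: 1.001
grip_force: 0.0
```

Call:
step_arm(
  increments=[
    {"slide": [0.02,-0.05,0],"roll": 0},
    {"slide": [0.04,-0.1,0],"roll": 0},
    {"slide": [0.06,-0.15,0],"roll": 0},
    {"slide": [0.08,-0.2,0],"roll": 0},
    {"slide": [0.1,-0.25,0],"roll": 0},
  ],
)

```text
t: 2.48
eef_pos: [447.1, -141.8, 214.9]
tcp_rot: [3.141, -0.001, 0.004]
ft_force: [1.4, -1.4, -0.4]
opening: 1.004
grip_force: 0.0
```

Call:
step_arm(
  increments=[
    {"slide": [0.001,-0.05,0],"roll": 0},
    {"slide": [0.002,-0.1,0],"roll": 0},
    {"slide": [0.003,-0.15,0],"roll": 0},
    {"slide": [0.004,-0.2,0],"roll": 0},
    {"slide": [0.005,-0.25,0],"roll": 0},
  ],
)

```text
t: 3.1
eef_pos: [451.5, 108.3, 214.8]
tcp_rot: [3.142, -0.001, 0.004]
ft_force: [0.1, -0.6, 0.5]
opening: 1.0
grip_force: 0.0
```

Call:
step_arm(
  increments=[
    {"slide": [0,-0.05,0],"roll": 0},
    {"slide": [0,-0.09,0],"roll": 0},
    {"slide": [0.0005,-0.11,0],"roll": 0},
    {"slide": [0.0005,-0.11,0],"roll": 0},
  ],
)

```text
t: 3.6
eef_pos: [452.0, 217.6, 214.5]
tcp_rot: [3.141, -0.0, 0.005]
ft_force: [-0.6, -0.3, 0.0]
opening: 1.002
grip_force: 0.0
```

```bash
python3 - <<'E'
from h import *
c=imaging.read_camera("wrist");P=cloud(c)
for x in("wheel_knob","wheel_axis"):
    for r in mark_of("wrist",x)[:2]:print(x,r["confidence"],r["uv"],world(c,r["uv"],117).round(1))
d=np.hypot(P[...,0]-452,P[...,1]-217)
t=P[(d<18)&(P[...,2]>134)&(P[...,2]<145)];print(len(t),((t.min(0)+t.max(0))/2).round(1),np.ptp(t,axis=0)) if len(t) else 0
E
```

```text
wheel_knob 0.71 [323.3, 247.4] [450.  217.4 117. ]
wheel_axis 0.73 [278.1, 165.6] [502.7 245.8 117. ]
811 [451.7 216.3 137.9] [19.48203549 19.48834301  7.49798427]
```

Call:
step_arm(
  increments=[
    {"slide": [0,0,0.045],"roll": 0},
    {"slide": [0,0,0.09],"roll": 0},
    {"slide": [0,0,0.115],"roll": 0},
    {"slide": [0,0,0.115],"roll": 0},
  ],
)

```text
t: 4.25
eef_pos: [451.7, 215.5, 98.5]
tcp_rot: [3.14, 0.003, -0.001]
ft_force: [0.4, -0.4, 0.6]
opening: 1.0
grip_force: 0.0
```

Call:
step_arm(
  increments=[
    {"slide": [0,0,0],"roll": 0},
    {"slide": [0,0,0],"roll": 0},
    {"slide": [0,0,0],"roll": 0},
    {"slide": [0,0,0],"roll": 0},
    {"slide": [0,0,0],"roll": 0},
  ],
  fingers=0.1,
)

```text
t: 4.88
eef_pos: [452.2, 216.6, 99.7]
tcp_rot: [3.142, -0.0, -0.0]
ft_force: [-0.3, 0.3, 0.3]
opening: 0.533
grip_force: 0.0
```

Call:
step_arm(
  increments=[
    {"slide": [0,0,0],"roll": 0},
    {"slide": [0,0,0],"roll": 0},
    {"slide": [0,0,0],"roll": 0},
    {"slide": [0,0,0],"roll": 0},
    {"slide": [0,0,0],"roll": 0},
  ],
)

```text
t: 5.5
eef_pos: [452.3, 216.6, 99.6]
tcp_rot: [3.142, -0.0, -0.0]
ft_force: [1.1, 1.1, -1.3]
opening: 0.206
grip_force: 30.0
```

```bash
python3 - <<'E'
import numpy as np
A=[0,8,22,40,60,80,100,120,140,160,180,200,220,240,260,280,300,320,340,360,375]
p=lambda a:60*np.array([np.cos(np.radians(209+a)),-np.sin(np.radians(209+a))])/1000
for k in range(0,20,5): print([ (p(A[k+j])-p(A[k])).round(4).tolist() for j in range(1,6)])
from h import *; s=state();print(s["opening"],s["grip_force"],s["ft_force"])
E
```

```text
[[0.0046, 0.007], [0.0147, 0.0175], [0.031, 0.0269], [0.0514, 0.0309], [0.072, 0.0276]]
[[0.0182, -0.0101], [0.0319, -0.0258], [0.0394, -0.0453], [0.0397, -0.0661], [0.0329, -0.0858]]
[[-0.0131, -0.0162], [-0.031, -0.0269], [-0.0514, -0.0309], [-0.072, -0.0276], [-0.0902, -0.0175]]
[[-0.0137, 0.0157], [-0.0211, 0.0352], [-0.0215, 0.056], [-0.0147, 0.0757], [-0.0054, 0.0883]]
0.20555933592220957 29.999828338623047 [ 1.12153146  1.14049569 -1.310135  ]
```

Call:
step_arm(
  increments=[
    {"slide": [0.0046,0.007,0],"roll": 0},
    {"slide": [0.0147,0.0175,0],"roll": 0},
    {"slide": [0.031,0.0269,0],"roll": 0},
    {"slide": [0.0514,0.0309,0],"roll": 0},
    {"slide": [0.072,0.0276,0],"roll": 0},
  ],
)

```text
t: 6.12
eef_pos: [524.1, 188.3, 99.8]
tcp_rot: [3.141, 0.002, 0.0]
ft_force: [-5.6, 3.8, 5.3]
opening: 0.207
grip_force: 30.0
```

Call:
step_arm(
  increments=[
    {"slide": [0.0182,-0.0101,0],"roll": 0},
    {"slide": [0.0319,-0.0258,0],"roll": 0},
    {"slide": [0.0394,-0.0453,0],"roll": 0},
    {"slide": [0.0397,-0.0661,0],"roll": 0},
    {"slide": [0.0329,-0.0858,0],"roll": 0},
  ],
)

```text
t: 6.75
eef_pos: [559.0, 274.7, 100.1]
tcp_rot: [3.141, -0.003, -0.0]
ft_force: [4.7, -5.0, 5.7]
opening: 0.204
grip_force: 30.0
```

Call:
step_arm(
  increments=[
    {"slide": [-0.0131,-0.0162,0],"roll": 0},
    {"slide": [-0.031,-0.0269,0],"roll": 0},
    {"slide": [-0.0514,-0.0309,0],"roll": 0},
    {"slide": [-0.072,-0.0276,0],"roll": 0},
    {"slide": [-0.0902,-0.0175,0],"roll": 0},
  ],
)

```text
t: 7.38
eef_pos: [464.8, 297.6, 100.0]
tcp_rot: [-3.133, -0.0, -0.001]
ft_force: [-21.6, 49.8, 3.2]
opening: 0.205
grip_force: 30.0
```

Call:
step_arm(
  increments=[
    {"slide": [-0.0137,0.0157,0],"roll": 0},
    {"slide": [-0.0211,0.0352,0],"roll": 0},
    {"slide": [-0.0215,0.056,0],"roll": 0},
    {"slide": [-0.0147,0.0757,0],"roll": 0},
    {"slide": [-0.0054,0.0883,0],"roll": 0},
  ],
)

```text
t: 8.0
eef_pos: [461.3, 203.8, 99.9]
tcp_rot: [-3.141, -0.0, -0.0]
ft_force: [-3.1, 6.2, 4.1]
opening: 0.208
grip_force: 30.0
```

Call:
step_arm(
  increments=[
    {"slide": [0.0035,0.0035,0],"roll": 0},
    {"slide": [0.0075,0.0065,0],"roll": 0},
    {"slide": [0.0075,0.0065,0],"roll": 0},
    {"slide": [0.0075,0.0065,0],"roll": 0},
  ],
)

```text
t: 8.5
eef_pos: [469.4, 197.8, 99.9]
tcp_rot: [-3.141, -0.001, -0.001]
ft_force: [1.8, 1.4, 5.5]
opening: 0.204
grip_force: 30.0
```

Call:
step_arm(
  increments=[
    {"slide": [0,0,0],"roll": 0},
    {"slide": [0,0,0],"roll": 0},
    {"slide": [0,0,0],"roll": 0},
    {"slide": [0,0,-0.02],"roll": 0},
    {"slide": [0,0,-0.07],"roll": 0},
  ],
  fingers=1,
)

```text
t: 9.12
eef_pos: [468.0, 197.2, 168.8]
tcp_rot: [3.14, 0.004, -0.0]
ft_force: [0.3, 0.1, -0.2]
opening: 0.675
grip_force: 0.0
```

Call:
step_arm(
  increments=[
    {"slide": [0.003,0.05,0],"roll": 0},
    {"slide": [0.006,0.1,0],"roll": 0},
    {"slide": [0.009,0.15,0],"roll": 0},
    {"slide": [0.012,0.2,0],"roll": 0},
    {"slide": [0.0145,0.25,0],"roll": 0},
  ],
)

```text
t: 9.75
eef_pos: [483.3, -54.1, 169.6]
tcp_rot: [3.142, -0.0, -0.0]
ft_force: [1.0, 0.8, -0.8]
opening: 1.003
grip_force: 0.0
```

Call:
step_arm(
  increments=[
    {"slide": [0,0.031,0],"roll": 0},
    {"slide": [0,0.031,0],"roll": 0},
    {"slide": [0,0.031,0],"roll": 0},
  ],
)

```text
t: 10.12
eef_pos: [483.2, -83.0, 169.5]
tcp_rot: [-3.141, 0.0, -0.0]
ft_force: [0.6, 0.4, 0.0]
opening: 1.0
grip_force: 0.0
```

```bash
cat > tin.py <<'E'
from h import *
import sys
def tin(x,y,zt=100):
    c=imaging.read_camera("wrist");P=cloud(c);t=P[(np.hypot(P[...,0]-x,P[...,1]-y)<38)&(abs(P[...,2]-zt)<5)]
    s=state();print(len(t),"tin",((t.min(0)+t.max(0))/2).round(1),np.ptp(t,axis=0).round(1),"tcp",s["eef_pos"].round(1),s["tcp_rot"].round(3),"F",s["ft_force"].round(2));return c
if __name__=="__main__": tin(*map(float,sys.argv[1:]))
E
python3 tin.py 483 -84;python3 - <<'E'
from h import *
c=imaging.read_camera("top");P=cloud(c);d=np.hypot(P[...,0]-505,P[...,1]-246)
t=P[(d<80)&(P[...,2]>125)&(P[...,2]<145)];print("knob",len(t),t.mean(0).round(1) if len(t) else 0)
E
```

```text
6966 tin [482.3 -85.3  99.3] [56.8 56.5  8.5] tcp [483.3 -82.7 169.5] [-3.141  0.     0.   ] F [-0.15  0.11 -1.43]
knob 74 [469.  197.6 137.6]
```

Call:
step_arm(
  increments=[
    {"slide": [-0.0007,0.002,0.04],"roll": 0},
    {"slide": [-0.0007,0.002,0.08],"roll": 0},
    {"slide": [-0.0007,0.002,0.11],"roll": 0},
    {"slide": [-0.0007,0.002,0.1195],"roll": 0},
    {"slide": [-0.0007,0.002,0.1195],"roll": 0},
  ],
)

```text
t: 10.85
eef_pos: [482.8, -85.0, 50.2]
tcp_rot: [-3.142, 0.0, 0.001]
ft_force: [0.6, -0.3, -0.2]
opening: 0.998
grip_force: 0.0
```

Call:
step_arm(
  increments=[
    {"slide": [0,0,0],"roll": 0},
    {"slide": [0,0,0],"roll": 0},
    {"slide": [0,0,0],"roll": 0},
    {"slide": [0,0,0],"roll": 0},
    {"slide": [0,0,0],"roll": 0},
  ],
  fingers=0.4,
)

```text
t: 11.48
eef_pos: [482.8, -85.5, 50.3]
tcp_rot: [3.141, -0.0, -0.0]
ft_force: [-0.1, 0.9, 2.9]
opening: 0.587
grip_force: 30.0
```

Call:
step_arm(
  increments=[
    {"slide": [0,0,0],"roll": 0},
    {"slide": [0,0,0],"roll": 0},
    {"slide": [0,0,0],"roll": 0},
  ],
)

```text
t: 11.85
eef_pos: [482.8, -85.5, 50.3]
tcp_rot: [3.141, -0.0, -0.0]
ft_force: [-1.2, 1.1, 5.0]
opening: 0.586
grip_force: 30.0
```

Call:
step_arm(
  increments=[
    {"slide": [0,0,-0.01],"roll": 0},
    {"slide": [0,0,-0.03],"roll": 0},
    {"slide": [0,0,-0.05],"roll": 0},
    {"slide": [0,0,-0.07],"roll": 0},
    {"slide": [0,0,-0.08],"roll": 0},
  ],
)

```text
t: 12.48
eef_pos: [482.8, -85.5, 131.2]
tcp_rot: [3.141, -0.001, -0.0]
ft_force: [-0.6, -0.2, -1.9]
opening: 0.587
grip_force: 30.0
```

Call:
step_arm(
  increments=[
    {"slide": [0,0,0],"roll": 0},
    {"slide": [0,0,0],"roll": 0},
    {"slide": [0,0,0],"roll": 0},
    {"slide": [0,0,0],"roll": 0},
    {"slide": [0,0,0],"roll": 0},
  ],
)

```text
t: 13.1
eef_pos: [482.7, -85.5, 129.9]
tcp_rot: [-3.142, 0.0, -0.0]
ft_force: [-0.4, 0.8, -2.3]
opening: 0.588
grip_force: 30.0
```

```bash
cat > f.py <<'E'
from h import *
F=[]
for i in range(6): imaging.read_camera("top"); s=state(); F.append([s["ft_force"][2],s["tau"][1],s["tau"][2]])
print(np.mean(F,0).round(2),np.std(F,0).round(2),s["eef_pos"].round(1),s["tcp_rot"].round(3))
E
python3 f.py
```

```text
[ -2.56 -50.16 -19.18] [0.54 0.01 0.01] [482.7 -85.5 130.1] [ 3.141 -0.    -0.   ]
```

Call:
step_arm(
  increments=[
    {"slide": [0,0,0.02],"roll": 0},
    {"slide": [0,0,0.045],"roll": 0},
    {"slide": [0,0,0.065],"roll": 0},
    {"slide": [0,0,0.077],"roll": 0},
    {"slide": [0,0,0.08],"roll": 0},
  ],
)

```text
t: 14.02
eef_pos: [482.4, -85.4, 50.2]
tcp_rot: [-3.141, 0.001, -0.0]
ft_force: [-9.0, 2.3, 32.3]
opening: 0.59
grip_force: 30.0
```

Call:
step_arm(
  increments=[
    {"slide": [0,0,0],"roll": 0},
    {"slide": [0,0,0],"roll": 0},
  ],
)

```text
t: 14.28
eef_pos: [483.0, -85.6, 50.6]
tcp_rot: [3.141, -0.001, -0.0]
ft_force: [-0.4, -0.7, -2.3]
opening: 0.586
grip_force: 30.0
```

Call:
step_arm(
  increments=[
    {"slide": [0,0,0],"roll": 0},
    {"slide": [0,0,0],"roll": 0},
    {"slide": [0,0,0],"roll": 0},
    {"slide": [0,0,0],"roll": 0},
    {"slide": [0,0,0],"roll": 0},
  ],
  fingers=1,
)

```text
t: 14.9
eef_pos: [482.7, -85.5, 50.1]
tcp_rot: [3.142, 0.0, -0.0]
ft_force: [-0.5, 0.0, 0.6]
opening: 0.993
grip_force: 0.0
```

Call:
step_arm(
  increments=[
    {"slide": [0,0,-0.02],"roll": 0},
    {"slide": [0,0,-0.06],"roll": 0},
    {"slide": [0,0,-0.1],"roll": 0},
    {"slide": [0,0,-0.12],"roll": 0},
    {"slide": [0,0,-0.12],"roll": 0},
  ],
)

```text
t: 15.52
eef_pos: [483.2, -85.6, 171.2]
tcp_rot: [3.141, -0.003, -0.0]
ft_force: [-1.1, 0.0, -0.1]
opening: 1.003
grip_force: 0.0
```

```bash
python3 tin.py 483 -84
```

```text
6899 tin [482.7 -85.7  99.4] [56.7 56.2  8.9] tcp [482.7 -85.5 170.1] [ 3.141e+00 -1.000e-03 -0.000e+00] F [ 0.05  0.47 -0.52]
```

Call:
step_arm(
  increments=[
    {"slide": [0.001,0.03,0],"roll": 0},
    {"slide": [0.003,0.07,0],"roll": 0},
    {"slide": [0.004,0.105,0],"roll": 0},
    {"slide": [0.0045,0.119,0],"roll": 0},
    {"slide": [0.0045,0.119,0],"roll": 0},
  ],
)

```text
t: 16.2
eef_pos: [486.8, -204.6, 169.1]
tcp_rot: [-3.141, 0.001, -0.001]
ft_force: [-0.4, 0.3, 0.8]
opening: 1.005
grip_force: 0.0
```

```bash
python3 tin.py 487 -204; python3 f.py
```

```text
7004 tin [ 486.9 -206.    99.1] [56.5 56.3  8.2] tcp [ 486.8 -203.9  169.4] [-3.141e+00  1.000e-03 -1.000e-03] F [ 0.58  0.8  -0.09]
[  0.21 -51.4  -21.91] [0.35 0.15 0.08] [ 487.3 -203.8  170.2] [ 3.142e+00 -0.000e+00  1.000e-03]
```

Call:
step_arm(
  increments=[
    {"slide": [0,0.0015,0.04],"roll": 0},
    {"slide": [0,0.0015,0.08],"roll": 0},
    {"slide": [0,0.0015,0.11],"roll": 0},
    {"slide": [0,0.0015,0.1195],"roll": 0},
    {"slide": [0,0.0015,0.1195],"roll": 0},
  ],
)

```text
t: 17.18
eef_pos: [487.3, -205.9, 50.8]
tcp_rot: [-3.142, 0.0, 0.0]
ft_force: [0.1, -0.0, 0.3]
opening: 1.002
grip_force: 0.0
```

Call:
step_arm(
  increments=[
    {"slide": [0,0,0],"roll": 0},
    {"slide": [0,0,0],"roll": 0},
    {"slide": [0,0,0],"roll": 0},
    {"slide": [0,0,0],"roll": 0},
    {"slide": [0,0,0],"roll": 0},
  ],
  fingers=0.4,
)

```text
t: 17.8
eef_pos: [487.2, -206.0, 50.8]
tcp_rot: [3.141, -0.0, -0.0]
ft_force: [0.3, 1.2, 3.2]
opening: 0.584
grip_force: 30.0
```

Call:
step_arm(
  increments=[
    {"slide": [0,0,0],"roll": 0},
    {"slide": [0,0,0],"roll": 0},
    {"slide": [0,0,0],"roll": 0},
  ],
)

```text
t: 18.18
eef_pos: [487.2, -206.0, 50.8]
tcp_rot: [3.141, -0.0, -0.0]
ft_force: [-0.6, 1.7, 5.8]
opening: 0.583
grip_force: 30.0
```

Call:
step_arm(
  increments=[
    {"slide": [0,0,-0.01],"roll": 0},
    {"slide": [0,0,-0.03],"roll": 0},
    {"slide": [0,0,-0.05],"roll": 0},
    {"slide": [0,0,-0.07],"roll": 0},
    {"slide": [0,0,-0.08],"roll": 0},
  ],
)

```text
t: 18.8
eef_pos: [487.3, -206.1, 131.7]
tcp_rot: [3.141, -0.001, -0.0]
ft_force: [0.2, -0.6, -2.1]
opening: 0.586
grip_force: 30.0
```

Call:
step_arm(
  increments=[
    {"slide": [0,0,0],"roll": 0},
    {"slide": [0,0,0],"roll": 0},
    {"slide": [0,0,0],"roll": 0},
    {"slide": [0,0,0],"roll": 0},
    {"slide": [0,0,0],"roll": 0},
  ],
)

```text
t: 19.42
eef_pos: [487.2, -206.0, 130.4]
tcp_rot: [-3.142, 0.0, -0.0]
ft_force: [0.6, -0.7, -1.9]
opening: 0.589
grip_force: 30.0
```

```bash
python3 f.py
```

```text
[ -1.89 -54.37 -20.3 ] [0.44 0.01 0.01] [ 487.2 -206.   130.6] [ 3.142 -0.    -0.   ]
```

Red is about 2.6 N and yellow about 2.0 N, so both are light. Setting yellow back gently, then on to blue.

Call:
step_arm(
  increments=[
    {"slide": [0,0,0.02],"roll": 0},
    {"slide": [0,0,0.045],"roll": 0},
    {"slide": [0,0,0.065],"roll": 0},
    {"slide": [0,0,0.072],"roll": 0},
    {"slide": [0,0,0.075],"roll": 0},
  ],
)

```text
t: 20.35
eef_pos: [487.3, -206.1, 55.7]
tcp_rot: [3.141, -0.0, -0.0]
ft_force: [0.8, -0.4, -2.2]
opening: 0.584
grip_force: 30.0
```

Call:
step_arm(
  increments=[
    {"slide": [0,0,0.0015],"roll": 0},
    {"slide": [0,0,0.003],"roll": 0},
    {"slide": [0,0,0.004],"roll": 0},
    {"slide": [0,0,0.005],"roll": 0},
    {"slide": [0,0,0.005],"roll": 0},
  ],
)

```text
t: 20.98
eef_pos: [487.3, -206.0, 50.8]
tcp_rot: [3.141, -0.0, -0.0]
ft_force: [-0.5, 0.2, 0.8]
opening: 0.585
grip_force: 30.0
```

Call:
step_arm(
  increments=[
    {"slide": [0,0,0],"roll": 0},
    {"slide": [0,0,0],"roll": 0},
    {"slide": [0,0,0],"roll": 0},
    {"slide": [0,0,0],"roll": 0},
    {"slide": [0,0,0],"roll": 0},
  ],
  fingers=1,
)

```text
t: 21.6
eef_pos: [487.2, -206.0, 50.6]
tcp_rot: [3.142, 0.0, -0.0]
ft_force: [0.5, 0.3, 0.4]
opening: 0.987
grip_force: 0.0
```

Call:
step_arm(
  increments=[
    {"slide": [0,0,-0.02],"roll": 0},
    {"slide": [0,0,-0.06],"roll": 0},
    {"slide": [0,0,-0.1],"roll": 0},
    {"slide": [0,0,-0.12],"roll": 0},
    {"slide": [0,0,-0.12],"roll": 0},
  ],
)

```text
t: 22.22
eef_pos: [487.6, -206.2, 171.8]
tcp_rot: [3.14, -0.002, -0.0]
ft_force: [-0.2, -0.7, -0.6]
opening: 0.999
grip_force: 0.0
```

```bash
python3 tin.py 487 -206
```

```text
6852 tin [ 487.  -206.3   99.2] [56.4 56.5  8.5] tcp [ 487.1 -205.9  170.6] [ 3.141e+00 -1.000e-03 -0.000e+00] F [-0.17  0.6  -0.83]
```

Call:
step_arm(
  increments=[
    {"slide": [0.006,0.03,0],"roll": 0},
    {"slide": [0.015,0.075,0],"roll": 0},
    {"slide": [0.022,0.11,0],"roll": 0},
    {"slide": [0.0245,0.122,0],"roll": 0},
    {"slide": [0.0245,0.122,0],"roll": 0},
  ],
)

```text
t: 22.9
eef_pos: [511.2, -327.8, 169.4]
tcp_rot: [-3.14, 0.002, -0.001]
ft_force: [-0.5, -0.2, -0.7]
opening: 0.998
grip_force: 0.0
```

```bash
python3 tin.py 512 -328
```

```text
6983 tin [ 511.2 -328.3   99.4] [56.5 56.7  8.8] tcp [ 511.2 -327.1  169.7] [-3.14e+00  1.00e-03 -0.00e+00] F [-0.77  0.18 -0.29]
```

Call:
step_arm(
  increments=[
    {"slide": [0,0.0005,0.04],"roll": 0},
    {"slide": [0,0.0005,0.08],"roll": 0},
    {"slide": [0,0.0005,0.11],"roll": 0},
    {"slide": [0,0.0005,0.12],"roll": 0},
    {"slide": [0,0.0005,0.12],"roll": 0},
  ],
)

```text
t: 23.58
eef_pos: [511.7, -327.9, 50.8]
tcp_rot: [-3.141, 0.0, 0.0]
ft_force: [0.2, 0.5, 0.1]
opening: 0.998
grip_force: 0.0
```

Call:
step_arm(
  increments=[
    {"slide": [0,0,0],"roll": 0},
    {"slide": [0,0,0],"roll": 0},
    {"slide": [0,0,0],"roll": 0},
    {"slide": [0,0,0],"roll": 0},
    {"slide": [0,0,0],"roll": 0},
  ],
  fingers=0.4,
)

```text
t: 24.2
eef_pos: [511.7, -328.4, 50.8]
tcp_rot: [-3.142, -0.0, -0.0]
ft_force: [0.1, 1.3, 2.9]
opening: 0.589
grip_force: 30.0
```

Call:
step_arm(
  increments=[
    {"slide": [0,0,0],"roll": 0},
    {"slide": [0,0,0],"roll": 0},
    {"slide": [0,0,0],"roll": 0},
  ],
)

```text
t: 24.58
eef_pos: [511.7, -328.4, 50.8]
tcp_rot: [3.142, -0.0, -0.0]
ft_force: [-1.0, 2.6, 5.8]
opening: 0.588
grip_force: 30.0
```

Call:
step_arm(
  increments=[
    {"slide": [0,0,-0.01],"roll": 0},
    {"slide": [0,0,-0.03],"roll": 0},
    {"slide": [0,0,-0.05],"roll": 0},
    {"slide": [0,0,-0.07],"roll": 0},
    {"slide": [0,0,-0.08],"roll": 0},
  ],
)

```text
t: 25.2
eef_pos: [511.6, -328.6, 131.4]
tcp_rot: [3.141, -0.0, -0.0]
ft_force: [-0.4, -0.3, -7.0]
opening: 0.585
grip_force: 30.0
```

Call:
step_arm(
  increments=[
    {"slide": [0,0,0],"roll": 0},
    {"slide": [0,0,0],"roll": 0},
    {"slide": [0,0,0],"roll": 0},
    {"slide": [0,0,0],"roll": 0},
    {"slide": [0,0,0],"roll": 0},
  ],
)

```text
t: 25.82
eef_pos: [511.6, -328.4, 130.4]
tcp_rot: [-3.141, 0.0, -0.0]
ft_force: [-0.1, -0.1, -7.9]
opening: 0.587
grip_force: 30.0
```

```bash
python3 f.py
```

```text
[ -7.15 -66.05 -24.05] [0.46 0.02 0.01] [ 511.7 -328.5  130.6] [ 3.141 -0.    -0.   ]
```

Blue is about 7.2 N, so it is the full tin. Raising it to a base height of about 240 mm.

Call:
step_arm(
  increments=[
    {"slide": [0,0,-0.02],"roll": 0},
    {"slide": [0,0,-0.06],"roll": 0},
    {"slide": [0,0,-0.1],"roll": 0},
    {"slide": [0,0,-0.135],"roll": 0},
    {"slide": [0,0,-0.15],"roll": 0},
  ],
)

```text
t: 26.75
eef_pos: [511.9, -328.7, 282.5]
tcp_rot: [3.14, -0.002, -0.0]
ft_force: [0.5, -0.6, -8.0]
opening: 0.585
grip_force: 30.0
```

Call:
step_arm(
  increments=[
    {"slide": [0,0,0],"roll": 0},
    {"slide": [0,0,0],"roll": 0},
    {"slide": [0,0,0],"roll": 0},
    {"slide": [0,0,0],"roll": 0},
    {"slide": [0,0,0],"roll": 0},
  ],
)

```text
t: 27.38
eef_pos: [511.6, -328.5, 280.3]
tcp_rot: [-3.141, 0.0, -0.0]
ft_force: [-0.4, 0.1, -7.8]
opening: 0.589
grip_force: 30.0
```

```bash
python3 f.py; python3 -c "
from h import *
save(imaging.read_camera('scene'),'end.png')"
```

```text
[ -7.05 -61.9  -30.43] [0.17 0.03 0.02] [ 511.7 -328.5  280.7] [ 3.141 -0.    -0.   ]
```

View pics/end.png

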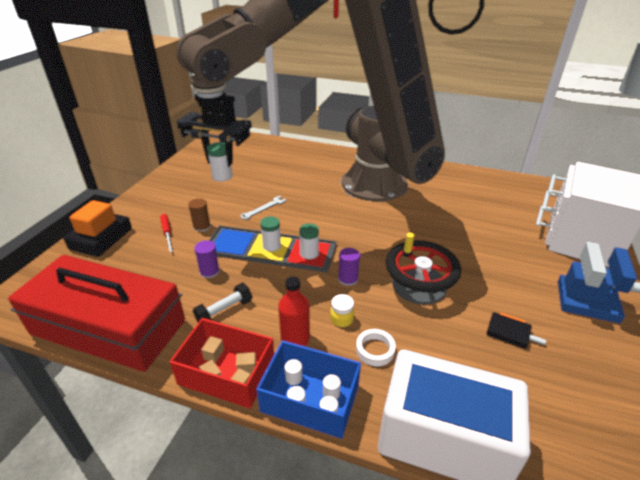

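The held tin is upright at (220,162). The other two stand on the yellow (270,235) and red (309,242) pads, and everything else is where it was.

```bash
python3 -c "
from h import *
print(env.job_done())"
```

```text
the job is handed in; nothing more can be done
None
```

Job handed in: I turned the wheel just over one full turn by its knob and hefted the tins in order (red about 2.6 N, yellow 2.0 N, blue 7.2 N). The red and yellow tins are back on their pads, and the blue-pad tin, the heaviest, is held still and upright with its base about 240 mm above the bench.

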